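# Click the weekly tablet dispenser round to its first day

### The arm

A 6-joint arm with a two-finger parallel gripper is mounted at the origin on the work surface. World frame = base frame: x ahead of the robot, y to its left, z up, the work surface at z = 0. Lengths are in m, angles in rad, forces in N, time in s.
With the tool pointing down it reaches from about 0.325 to 0.9 m from the base axis. Payload 6.1 kg.
Tool frame: the origin (TCP) lies midway between the tips of the shut fingers; the grasp point (between the pads) lies behind it (arm.pinch_z is the z of the grasp point in the tool frame, in m); z points along the fingers, y is the line along which they close (so a half turn about z gives the same grasp; the last joint's range is limited). The gripper opens to 87 mm and grips with 3 to 60 N. Pads are 19 mm wide; open, the fingers measure 117 mm over their backs; the gripper's body (75 mm by 190 mm) begins 51 mm behind the grasp point.
Start: joints at [1.182, 0.22, 1.526, -0, 1.395, -0.126], TCP at [0.162, 0.604, 0.223] pointing down, gripper open.
Joint ranges: [-2.98, 2.98], [-0.91, 2.08], [0.09, 2.57], [-1.24, 4.39], [0.2, 2.65], [-2.68, 2.68]. Speed limits (rad/s): [2.57, 2.57, 3.01, 3.14, 3.14, 3.14].

### API

Orientations are given as a unit quaternion [x, y, z, w].
In Python, from bench import monitor, eyes, order, arm gives the robot as it stands.
- The arm moves only by the shell command python3 -m inch 'ROWS' [OPENING]. ROWS is text: rows parted by semicolons, each of 6 numbers parted by spaces: the shift along the world's x, y, z in mm, then the turn, a rotation vector about the world's x, y, z in rad. In form: dx dy dz rx ry rz; .... A call has 1 to 5 rows; each row shifts and turns the commanded pose from where the row before left it; what a row does not reach is not made up. A row lasts 1/12 s, in which the tool goes at most 41.7 mm and 7.16 degrees, less where a joint would pass 70% of its speed; a pose out of reach is approached as far as the arm can. A call with a gripper value outside its range is refused whole. OPENING is the finger opening in mm, from 0 to 87, set as the call begins (- or left out, the last holds). The fingers move at their own pace and stop on an object; the grip force is fixed at half the most. Time passes only in rows, so rows that do not move let the fingers close. It gives the time, the measured TCP pose, the force, the opening and the grip force at its end, in the units of the state.
- monitor.get_state(): the state, without advancing time (a new reading comes with each control period).
- eyes.camera(name): name is "scene" or "top" or "wrist"; returns a dict with "pixels" (400x640x3 uint8, red, green, blue), "fx", "fy", "cx", "cy" (pixels), "extrinsics" (4x4, takes a point from world to camera coordinates). Camera axes: x right, y up, looking along -z (the intrinsics and any distortion apply to the point x, -y, -z); pixel columns grow to the right and rows downward; lengths in m; the calibration is good to about 2 mm. A picture is of the moment at which its call begins. There is no depth.
- order.job_done(): hands the job in; it is judged then, once.
The state is a dict: "time_s": time; "joint_positions": joint angles; "joint_velocities": joint speeds; "effort": joint torques, N m; "tool_pos": TCP position; "eef_rot": TCP orientation; "ft_force": force on the tool from outside, world axes, zero at the start; "wrist_torque": the same for the moment, N m; "gripper_width": finger opening in m; "grip_force": force on a finger pad.
Only numpy, scipy, OpenCV 4.12 (cv2) and the standard library are available. Lean on these libraries where they do the work, as an engineer would, in place of code of your own. Each camera call takes 0.05 s, during which the arm holds its last target. There are 200 camera calls.

### The job

The weekly tablet dispenser has been refilled: set it to its first day by flicking the tabs on the edge of its white wheel with a fingertip, counter-clockwise as seen from above, until the compartment with the round stud has clicked into place at the hub's pointer, on the side of the base's lip. Stop on exactly that click, since the wheel does not turn back and must not be run past the pointer. Flick gently without pinching, lifting or shoving the dispenser about, and leave the other things on the counter where they are.

Things in the scene. Friction and masses are not known exactly. Their poses are not given: they have to be found in the camera images.
- dispenser: tablet dispenser standing loose on the counter on a grippy rubber foot, about 1 kg. Origin: centre of its underside, on the wheel's upright axis. Grey base disc 120 mm diameter, 16 mm high, with a flat lip 44 mm wide, 10 mm high reaching 87 mm out along its -x. A fixed grey hub cap of 30 mm diameter, top 50 mm above the counter, stands over the wheel's middle and carries the pointer towards -x
- tab (a point): outer end of the tab next to the stud, 66 mm from the axis, 28 mm above the counter. The white wheel turns above the base: a disc of 96 mm diameter, 18 to 38 mm above the counter, with seven equal finger tabs on its edge 51.4 degrees apart, each 9 mm wide, reaching out to 66 mm from the axis, 19 to 37 mm above the counter. This tab and the stud lie in one direction from the axis
- wheel (a joint): wheel angle, rad, growing counter-clockwise from above; 0: stud at the pointer. Clicks every 0.8976 rad (1/7 turn); starts at rest 2, 3 or 4 clicks short (-1.795, -2.693, -3.590). A ratchet: push a tab (0.5 to 3 N) some 0.7 to 0.8 rad and it snaps onto the next click; let go before 0.5 and it springs back; pushed up to 0.5 beyond a click it springs back to that click. Blocked clockwise
- stud (a point): top centre of the round stud, 14 mm diameter and 12 mm tall, standing on the wheel 38.5 mm from the axis in front of one tab; its top is 50 mm above the counter
- pointer (a point): tip of the fixed pointer on the hub, 30 mm from the axis along the dispenser's -x, 48 mm above the counter
- carton: white card tablet carton lying flat, 95 x 42 x 24 mm, long side along its x; origin at the centre of its underside; bystander
- tablet_bottle: amber tablet bottle with a white cap, 42 mm diameter, about 72 mm tall, standing; origin at the centre of its underside; bystander
- teaspoon: steel teaspoon about 140 mm long lying on the counter along its x; bystander
- mug: white mug, 80 mm diameter, 90 mm tall, handle at its +y; origin at the centre of its underside; bystander
- tea_tin: brass-coloured round tea tin, 72 mm diameter, 95 mm tall; origin at the centre of its underside; bystander
- spice_jar: glass spice jar with a steel cap, 44 mm diameter, 85 mm tall; origin at the centre of its underside; bystander
- bowl: blue bowl, 120 mm diameter, 50 mm tall; origin at the centre of its underside; bystander
Not all that is in view belongs to the job. Leave any purple look-alike of the dispenser alone.

How it is judged:
By the outcome, as a careful person would: the job done as asked, in the order asked, and still so for the second after the job is handed in, with the robot touching nothing.
It also fails if it takes over 64 s, if anything falls off the work surface, if the arm or the gripper's body presses on something with over 40 N, if the wrist force passes 120 N, or if a joint passes its speed limit or range.

## Working session

There is one attempt and no reset: what is moved stays moved. The work goes in short steps, Python scripts to look and compute and a shell command to move; the robot and the scene stay as the last step left them, time stands still between calls to the robot, and variables do not carry over. Pictures are saved under pics/ and viewed, at most 10 in all, crops included, and the job is handed in when it is done.

```bash
mkdir -p pics
python3 - <<'E'
from bench import monitor, eyes, order, arm
import cv2, numpy as np
a=eyes.camera("scene");b=eyes.camera("top")
for n,c in (("scene",a),("top",b)):
    cv2.imwrite(f"pics/{n}0.png",c["pixels"][:,:,::-1]); print(n,c["fx"],c["fy"],c["cx"],c["cy"],[k for k in c]);print(np.round(c["extrinsics"],3))
s=monitor.get_state();print(s["time_s"],s["tool_pos"],s["eef_rot"],s["gripper_width"],arm.pinch_z)
E
```

```text
scene 388.80892897897144 388.80892897897144 324.99152416751264 198.20783039901568 ['pixels', 'fx', 'fy', 'cx', 'cy', 'extrinsics']
[[ 0.608  0.794 -0.005 -0.337]
 [-0.677  0.523  0.518  0.348]
 [ 0.414 -0.312  0.855 -1.465]
 [ 0.     0.     0.     1.   ]]
top 468.12680378313075 468.12680378313075 315.1883102001048 201.72589688090835 ['pixels', 'fx', 'fy', 'cx', 'cy', 'extrinsics']
[[ 2.800e-02 -1.000e+00  3.000e-03 -2.000e-03]
 [ 9.970e-01  2.800e-02  7.800e-02 -5.730e-01]
 [-7.800e-02  1.000e-03  9.970e-01 -1.386e+00]
 [ 0.000e+00  0.000e+00  0.000e+00  1.000e+00]]
0.1 [0.16216026 0.6030038  0.22152234] [ 1.31010624e-01  9.91380561e-01 -8.68682241e-04 -2.12094517e-04] 0.08676058556799678 -0.0187
```

View pics/top0.png

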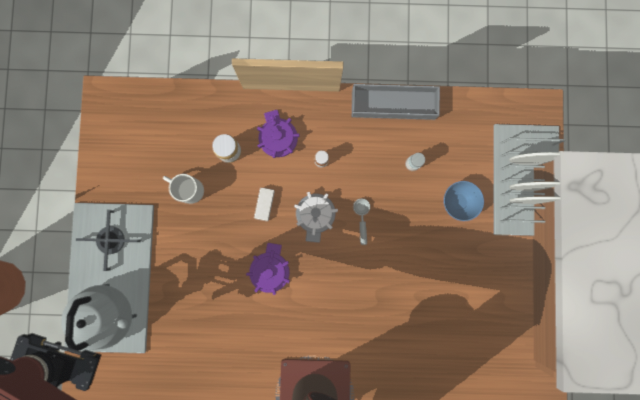

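View pics/scene0.png

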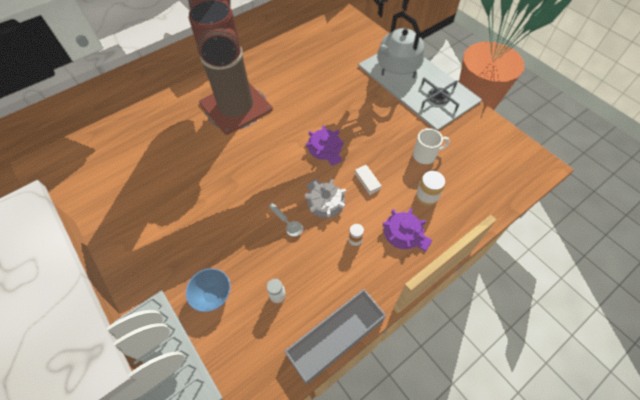

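The dispenser is at about (316,213) in the top view and (325,198) in the scene view. Its lip points down in the top view, towards the robot. The spoon (362,220), carton (264,204) and bottle (322,158) are near it, and the two purple look-alikes are at (278,137) and (269,270).

```bash
cat > h.py <<'E'
import numpy as np, cv2
def ray(c,u,v,z):
    E=np.array(c["extrinsics"]);R=E[:3,:3];o=-R.T@E[:3,3]
    d=R.T@np.array([(u-c["cx"])/c["fx"],-(v-c["cy"])/c["fy"],-1]);return o+d*(z-o[2])/d[2]
def proj(c,p):
    E=np.array(c["extrinsics"]);q=E[:3,:3]@np.array(p)+E[:3,3]
    return c["cx"]+c["fx"]*q[0]/-q[2], c["cy"]-c["fy"]*q[1]/-q[2]
E
python3 - <<'E'
from bench import eyes
from h import *
b=eyes.camera("top");a=eyes.camera("scene")
for u,v,z in ((316,213,.04),(313,240,.01),(362,207,0),(364,243,0),(264,204,.024),(322,158,.07),(269,272,.03)): print(u,v,ray(b,u,v,z).round(3))
print(ray(a,325,198,.04).round(3))
t=cv2.resize(b["pixels"][180:250,270:360],None,fx=6,fy=6,interpolation=cv2.INTER_CUBIC)
s=cv2.resize(a["pixels"][165:235,290:365],None,fx=6,fy=6,interpolation=cv2.INTER_CUBIC)[:,:250*1]if 0 else None
cv2.imwrite("pics/t1.png",t[:,:,::-1])
E
```

```text
316 213 [0.538 0.01  0.04 ]
313 240 [0.457 0.017 0.01 ]
362 207 [ 0.562 -0.13   0.   ]
364 243 [ 0.453 -0.138  0.   ]
264 204 [0.561 0.167 0.024]
322 158 [ 0.698 -0.002  0.07 ]
269 272 [0.36  0.144 0.03 ]
[0.548 0.005 0.04 ]
```

View pics/t1.png

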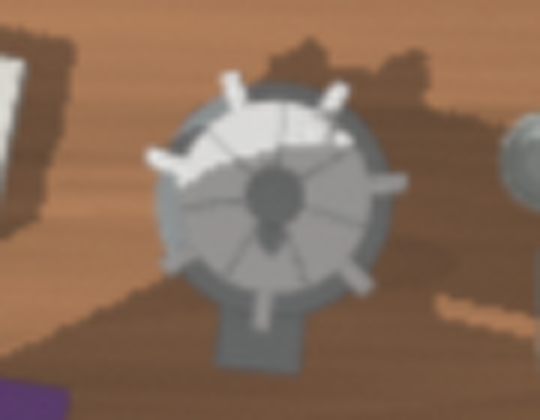

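```bash
python3 -m inch '12 -20 2 0 0 0; 17 -31 3 0 0 0; 17 -31 3 0 0 0; 17 -31 3 0 0 0; 17 -31 3 0 0 0' 0
python3 -m inch '17 -31 3 0 0 0; 17 -31 3 0 0 0; 17 -31 3 0 0 0; 17 -31 3 0 0 0; 17 -31 3 0 0 0'
python3 -m inch '17 -31 0 0 0 0; 17 -31 0 0 0 0; 17 -31 0 0 0 0; 17 -31 0 0 0 0; 17 -31 0 0 0 0'
python3 -m inch '10 -31 0 0 0 0; 10 -31 0 0 0 0; 0 -10 0 0 0 0; 0 0 0 0 0 0'
python3 - <<'E'
from bench import eyes,monitor
from h import *
c=eyes.camera("wrist");cv2.imwrite("pics/w1.png",c["pixels"][:,:,::-1])
s=monitor.get_state();print(s["time_s"],s["tool_pos"],s["eef_rot"])
print(c["fx"],c["cx"],c["cy"],np.round(c["extrinsics"],3), proj(c,(.54,.008,.04)))
E
```

```text
time_s: 0.62
tool_pos: [0.2425, 0.4582, 0.2365]
eef_rot: [0.13, 0.991, -0.0, 0.0]
ft_force: [0.7, 0.0, -0.5]
gripper_width: 0.0617
grip_force: 0.0
time_s: 1.03
tool_pos: [0.3277, 0.303, 0.2517]
eef_rot: [0.131, 0.991, 0.0, 0.0]
ft_force: [0.0, -0.2, 0.2]
gripper_width: 0.0284
grip_force: 0.0
time_s: 1.45
tool_pos: [0.4128, 0.1479, 0.2517]
eef_rot: [0.131, 0.991, 0.0, 0.0]
ft_force: [0.4, 0.4, -0.1]
gripper_width: 0.0014
grip_force: 0.0
time_s: 1.78
tool_pos: [0.4325, 0.0754, 0.2514]
eef_rot: [0.133, 0.991, -0.0, -0.0]
ft_force: [-0.8, -0.7, 0.3]
gripper_width: 0.0006
grip_force: 0.0
1.8333 [0.43225338 0.07686054 0.25136706] [ 1.32425507e-01  9.91192908e-01  1.82194820e-04 -2.68182649e-04]
307.08870034996295 318.7112116175293 196.8233619501462 [[ 0.263  0.965 -0.002 -0.184]
 [-0.93   0.253 -0.265  0.423]
 [-0.255  0.071  0.964 -0.313]
 [ 0.     0.     0.     1.   ]] (np.float64(292.95115287627664), np.float64(262.633786654849))
```

View pics/w1.png

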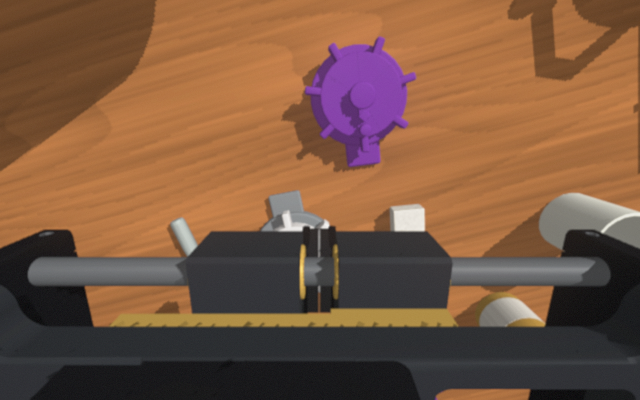

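The wrist camera looks to the robot side of the tool, so it shows the purple look-alike at (362,95) while the gripper hides the grey dispenser. I'll shift the tool further out.

```bash
python3 -m inch '20 -12 0 0 0 0.088; 34 -20 0 0 0 0.088; 34 -20 0 0 0 0.088; 34 -20 0 0 0 0; 34 -20 0 0 0 0'
python3 -m inch '34 -20 0 0 0 0; 5 -3 0 0 0 0; 0 0 0 0 0 0'
python3 - <<'E'
from bench import eyes,monitor
from h import *
c=eyes.camera("wrist");cv2.imwrite("pics/w2.png",c["pixels"][:,:,::-1])
np.savez("w2.npz",**c)
s=monitor.get_state();print(s["time_s"],s["tool_pos"],s["eef_rot"])
print(proj(c,(.54,.008,.04)))
E
```

```text
time_s: 2.25
tool_pos: [0.5897, -0.0132, 0.2514]
eef_rot: [-0.002, 1.0, 0.0, 0.0]
ft_force: [-0.2, 0.3, 0.2]
gripper_width: 0.0007
grip_force: 0.0
time_s: 2.5
tool_pos: [0.6283, -0.0369, 0.2497]
eef_rot: [-0.001, 1.0, 0.0, -0.001]
ft_force: [-0.0, 0.3, -0.8]
gripper_width: 0.0007
grip_force: 0.0
2.55 [ 0.62721753 -0.03599132  0.25032908] [-9.39121020e-04  9.99998723e-01  5.64484702e-04 -1.16334912e-03]
(np.float64(359.3404864298798), np.float64(99.12573246345629))
```

View pics/w2.png

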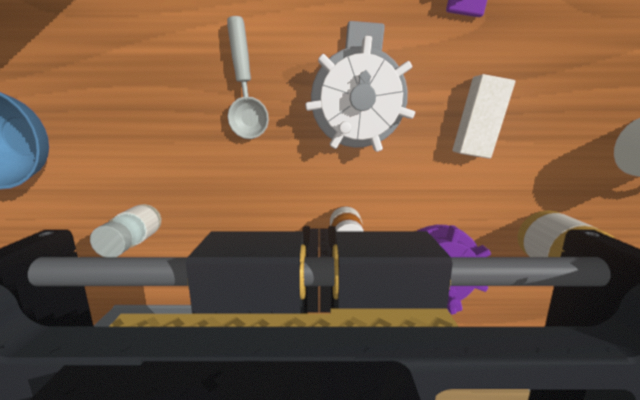

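The stud is at (346,128) on the tab ending at (336,145), the hub is at (363,97), and the lip is at (366,35). Counting tabs counter-clockwise from the stud to the lip, (377,146), (411,113), (406,68), (367,40), gives 4 clicks.

Run:
```python
from h import *
c=np.load("w2.npz")
hub=ray(c,363,97,.05);print("hub",hub.round(4)); st=ray(c,346,127,.05);print("stud",st.round(4),np.linalg.norm(st-hub))
T=np.array([ray(c,u,v,.037)[:2] for u,v in ((336,145),(377,146),(411,113),(406,68),(367,40),(327,57),(310,105))])
A=np.c_[2*T,np.ones(7)];x=np.linalg.lstsq(A,(T**2).sum(1),rcond=None)[0];o=x[:2];print("ctr",o,"r",np.sqrt(x[2]+o@o))
print(T.round(4));d=T-o;print(np.degrees(np.arctan2(d[:,1],d[:,0])).round(1),np.hypot(*d.T).round(4))
l=ray(c,366,22,.01);print("lip",l,np.hypot(*(l[:2]-o)),np.degrees(np.arctan2(l[1]-o[1],l[0]-o[0])))
g=cv2.cvtColor(c["pixels"],cv2.COLOR_RGB2BGR)[10:170,280:440]
cv2.imwrite("pics/w2c.png",cv2.resize(g,None,fx=3.7,fy=3.7,interpolation=cv2.INTER_CUBIC))
```

```text
hub [0.5381 0.0108 0.05  ]
stud [ 0.571  -0.0075  0.05  ] 0.03756868732536715
ctr [0.53863159 0.01063917] r 0.06031915862870122
[[ 0.5928 -0.0179]
 [ 0.5939  0.0317]
 [ 0.5554  0.0697]
 [ 0.5061  0.0601]
 [ 0.4773  0.0146]
 [ 0.4947 -0.0296]
 [ 0.5465 -0.0491]]
[ -27.8   20.8   74.2  123.3  176.3 -137.5  -82.5] [0.0612 0.0591 0.0614 0.0592 0.0615 0.0596 0.0602]
lip [0.4524012  0.01647769 0.01      ] 0.086427821066909 176.1265037616498
```

View pics/w2c.png

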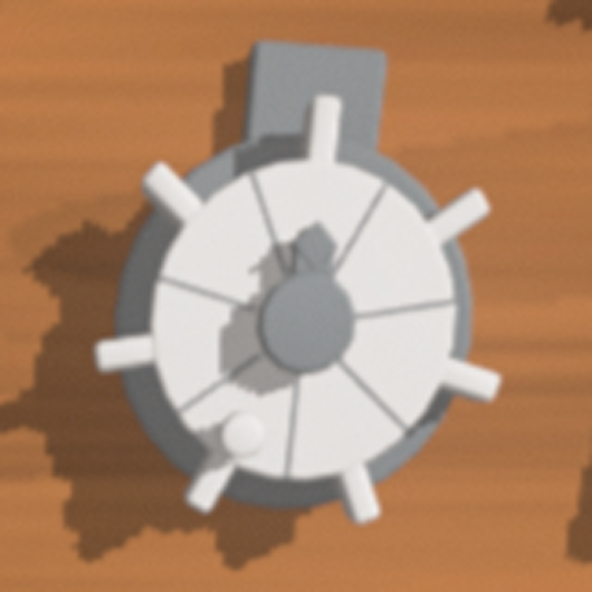

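```bash
cat > plan.py <<'E'
import numpy as np
c=np.array([.5385,.0107])
def P(d,r=.065,t=.014):
    a=np.radians(d); return (c+r*np.array([np.cos(a),np.sin(a)])-t*np.array([-np.sin(a),np.cos(a)]))*1000
E
python3 - <<'E'
from bench import monitor
from plan import *
s=monitor.get_state();print(s["joint_positions"],s["tool_pos"])
p=P(-139.5);print("start",p,"delta",p-np.array(s["tool_pos"][:2])*1000,"yaw",np.radians(-49.5))
A=[-139.5+3.6*i for i in range(16)]
print(np.diff([P(a) for a in A],axis=0).round(1))
E
```

```text
[-1.83133974e-01  2.13627825e-01  1.48231407e+00  6.89205886e-04
  1.44814482e+00 -1.75589372e+00] [ 0.62721753 -0.03599132  0.25032908]
start [479.98133956 -20.86843962] delta [-147.23619023   15.1228818 ] yaw -0.8639379797371931
[[ 2.1 -3.6]
 [ 2.3 -3.5]
 [ 2.5 -3.3]
 [ 2.7 -3.2]
 [ 2.9 -3. ]
 [ 3.1 -2.8]
 [ 3.3 -2.6]
 [ 3.4 -2.4]
 [ 3.6 -2.2]
 [ 3.7 -1.9]
 [ 3.8 -1.7]
 [ 3.9 -1.4]
 [ 4.  -1.2]
 [ 4.1 -0.9]
 [ 4.1 -0.7]]
```

```bash
python3 -m inch '-10 1 -10 0 0 -0.108; -20 2 -20 0 0 -0.108; -20 2 -20 0 0 -0.108; -20 2 -20 0 0 -0.108; -20 2 -20 0 0 -0.108'
python3 -m inch '-20 2 -20 0 0 -0.108; -20 2 -20 0 0 -0.108; -17 2 -20 0 0 -0.108; 0 0 -15 0 0 0; 0 0 0 0 0 0'
python3 -m inch '0 0 0 0 0 0'
python3 - <<'E'
from bench import monitor,eyes
from h import *
from plan import *
from scipy.spatial.transform import Rotation as R
s=monitor.get_state();print(s["time_s"],s["tool_pos"],P(-139.5),R.from_quat(s["eef_rot"]).as_matrix().round(3))
c=eyes.camera("scene");i=c["pixels"][150:240,280:380][:,:,::-1];cv2.imwrite("pics/s2.png",cv2.resize(i,None,fx=6,fy=6,interpolation=cv2.INTER_CUBIC))
E
```

```text
time_s: 2.97
tool_pos: [0.5353, -0.0262, 0.1614]
eef_rot: [0.268, 0.963, 0.0, 0.0]
ft_force: [0.5, -0.2, -0.2]
gripper_width: 0.0007
grip_force: 0.0
time_s: 3.38
tool_pos: [0.476, -0.02, 0.0839]
eef_rot: [0.417, 0.909, -0.0, -0.003]
ft_force: [-0.9, -1.2, -0.5]
gripper_width: -0.0002
grip_force: 0.0
time_s: 3.47
tool_pos: [0.4793, -0.021, 0.0869]
eef_rot: [0.417, 0.909, 0.0, -0.0]
ft_force: [1.4, 0.2, -0.1]
gripper_width: 0.0006
grip_force: 0.0
3.4667 [ 0.47934948 -0.02099652  0.08687107] [479.98133956 -20.86843962] [[-0.652  0.758 -0.   ]
 [ 0.758  0.652  0.   ]
 [ 0.     0.    -1.   ]]
```

View pics/s2.png

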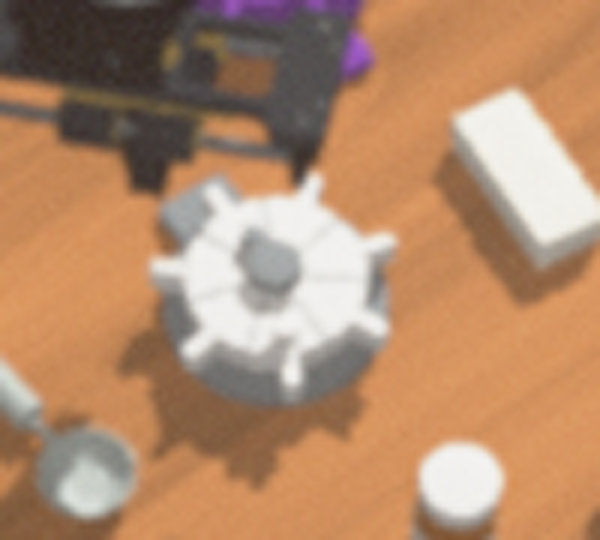

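The finger hangs at crop (148,185), in the gap beside the lip on the clockwise side of the near tab at (165,270). I'll descend and push.

```bash
python3 -m inch '0 0 -20 0 0 0; 0 0 -20 0 0 0; 0 0 -15 0 0 0; 0 0 -7 0 0 0; 0 0 0 0 0 0'
python3 -m inch '2.1 -3.6 0 0 0 0.0628; 2.3 -3.5 0 0 0 0.0628; 2.5 -3.3 0 0 0 0.0628; 2.7 -3.2 0 0 0 0.0628; 2.9 -3 0 0 0 0.0628'
python3 -c "
from bench import eyes
import numpy as np;from h import *
c=eyes.camera('scene');i=c['pixels'][150:240,280:380][:,:,::-1];cv2.imwrite('pics/s3.png',cv2.resize(i,None,fx=6,fy=6,interpolation=cv2.INTER_CUBIC))"
```

```text
time_s: 3.93
tool_pos: [0.4802, -0.0221, 0.0242]
eef_rot: [0.418, 0.909, -0.0, -0.001]
ft_force: [-0.5, -0.2, 1.0]
gripper_width: 0.0004
grip_force: 0.0
time_s: 4.35
tool_pos: [0.4942, -0.0391, 0.0263]
eef_rot: [0.269, 0.963, 0.0, 0.001]
ft_force: [-0.1, 1.6, 0.2]
gripper_width: 0.0002
grip_force: 0.5
```

View pics/s3.png

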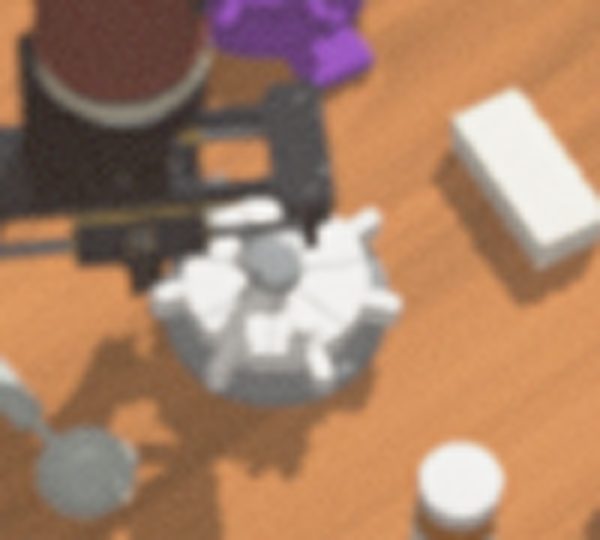

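The wheel is turning with the finger (at 145,275), and the base hasn't moved. Carrying on with the stroke.

```bash
python3 -m inch '3.1 -2.8 0 0 0 0.0628; 3.3 -2.6 0 0 0 0.0628; 3.4 -2.4 0 0 0 0.0628; 3.6 -2.2 0 0 0 0.0628; 3.7 -1.9 0 0 0 0.0628'
python3 -m inch '3.8 -1.7 0 0 0 0.0628; 3.9 -1.4 0 0 0 0.0628; 4 -1.2 0 0 0 0.0628; 4.1 -0.9 0 0 0 0.0628; 4.1 -0.7 0 0 0 0.0628'
python3 -m inch '0 0 0 0 0 0; 0 0 0 0 0 0'
python3 - <<'E'
from bench import eyes,monitor
from h import *
from plan import *
print(P(-85.5),monitor.get_state()["tool_pos"])
c=eyes.camera('scene');i=c['pixels'][150:240,280:380][:,:,::-1];cv2.imwrite('pics/s4.png',cv2.resize(i,None,fx=6,fy=6,interpolation=cv2.INTER_CUBIC))
A=[-85.5-6*i for i in range(10)]
print(np.diff([P(a) for a in A],axis=0).round(1))
E
```

```text
time_s: 4.82
tool_pos: [0.5109, -0.0509, 0.026]
eef_rot: [0.116, 0.993, 0.0, 0.001]
ft_force: [-0.2, 0.2, 0.2]
gripper_width: 0.0005
grip_force: 0.6
time_s: 5.23
tool_pos: [0.5314, -0.0571, 0.0263]
eef_rot: [-0.041, 0.999, -0.0, 0.001]
ft_force: [-0.4, 0.5, -0.2]
gripper_width: 0.0006
grip_force: 0.0
time_s: 5.4
tool_pos: [0.5309, -0.057, 0.0258]
eef_rot: [-0.038, 0.999, -0.0, 0.001]
ft_force: [-0.4, 0.2, -0.0]
gripper_width: 0.0004
grip_force: 0.0
[529.64299855 -55.19805403] [ 0.5309269  -0.05698936  0.02582211]
[[-6.8  1.3]
 [-6.7  2. ]
 [-6.4  2.7]
 [-6.1  3.3]
 [-5.7  4. ]
 [-5.3  4.5]
 [-4.8  5.1]
 [-4.2  5.5]
 [-3.6  5.9]]
```

View pics/s4.png

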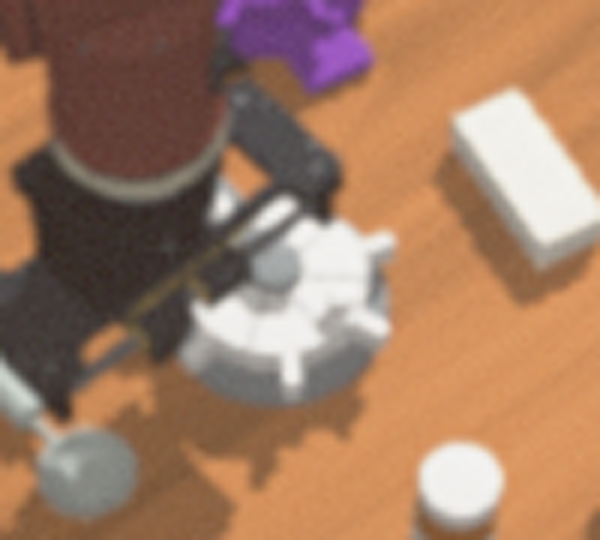

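The first flick clicked: the tabs are back at their rest spots, with one now at (290,370). The stud has moved on to (340,315) at the next tab, and the dispenser hasn't moved. Next I'll lift and return along the same arc, saving raw frames for numeric checks.

```bash
cat > snap.py <<'E'
import sys
from bench import eyes,monitor
from h import *
from plan import *
k=int(sys.argv[1]);c=eyes.camera("scene");np.save(f"r{k}.npy",c["pixels"]);s=monitor.get_state();print(s["time_s"],s["tool_pos"])
for n in range(5):
    a=np.radians(176.1-51.43*(4-n));p=[.5385+.0385*np.cos(a),.0107+.0385*np.sin(a),.045];print(n,np.round(proj(c,p)),end=" ")
print()
if k>1:
    d=cv2.absdiff(np.load(f"r{k-1}.npy"),c["pixels"]).max(2)[170:230,295:360];m=(cv2.blur(d,(3,3))>20).astype(np.uint8)
    n,_,st,ce=cv2.connectedComponentsWithStats(m)
    for i in range(1,n):
        if st[i,4]>3: print("blob",st[i,4],(ce[i]+[295,170]).round(0))
E
python3 -m inch '0 0 15 0 0 0; 0 0 25 0 0 0; -6.8 1.3 0 0 0 -0.1047; -6.7 2 0 0 0 -0.1047; -6.4 2.7 0 0 0 -0.1047' | head -2
python3 -m inch '-6.1 3.3 0 0 0 -0.1047; -5.7 4 0 0 0 -0.1047; -5.3 4.5 0 0 0 -0.1047; -4.8 5.1 0 0 0 -0.1047; -4.2 5.5 0 0 0 -0.1047' |head -2
python3 -m inch '-3.6 5.9 0 0 0 -0.1047; 0 0 0 0 0 0; 0 0 0 0 0 0' 
python3 snap.py 1
python3 -m inch '0 0 -20 0 0 0; 0 0 -15 0 0 0; 0 0 -5 0 0 0; 0 0 0 0 0 0'
python3 -m inch '2.1 -3.6 0 0 0 0.0628; 2.3 -3.5 0 0 0 0.0628; 2.5 -3.3 0 0 0 0.0628; 2.7 -3.2 0 0 0 0.0628; 2.9 -3 0 0 0 0.0628'
python3 -m inch '3.1 -2.8 0 0 0 0.0628; 3.3 -2.6 0 0 0 0.0628; 3.4 -2.4 0 0 0 0.0628; 3.6 -2.2 0 0 0 0.0628; 3.7 -1.9 0 0 0 0.0628'
python3 -m inch '3.8 -1.7 0 0 0 0.0628; 3.9 -1.4 0 0 0 0.0628; 4 -1.2 0 0 0 0.0628; 4.1 -0.9 0 0 0 0.0628; 4.1 -0.7 0 0 0 0.0628'
python3 -m inch '0 0 0 0 0 0; 0 0 0 0 0 0; 0 0 15 0 0 0; 0 0 25 0 0 0; -6.8 1.3 0 0 0 -0.1047'
python3 -m inch '-6.7 2 0 0 0 -0.1047; -6.4 2.7 0 0 0 -0.1047; -6.1 3.3 0 0 0 -0.1047; -5.7 4 0 0 0 -0.1047; -5.3 4.5 0 0 0 -0.1047' |head -2
python3 -m inch '-4.8 5.1 0 0 0 -0.1047; -4.2 5.5 0 0 0 -0.1047; -3.6 5.9 0 0 0 -0.1047; 0 0 0 0 0 0; 0 0 0 0 0 0'
python3 snap.py 2
```

```text
time_s: 5.87
tool_pos: [0.5101, -0.0509, 0.0655]
time_s: 6.28
tool_pos: [0.4834, -0.0282, 0.0649]
time_s: 6.53
tool_pos: [0.4802, -0.0224, 0.0648]
eef_rot: [0.417, 0.909, -0.0, 0.0]
ft_force: [0.1, 0.7, -0.1]
gripper_width: 0.0004
grip_force: 0.0
6.5833 [ 0.4804984  -0.02268763  0.06489371]
0 [326. 205.] 1 [336. 200.] 2 [336. 190.] 3 [329. 184.] 4 [318. 185.] 
time_s: 6.92
tool_pos: [0.479, -0.0226, 0.0232]
eef_rot: [0.418, 0.909, -0.0, -0.002]
ft_force: [-0.3, 0.1, 0.4]
gripper_width: 0.0005
grip_force: 0.0
time_s: 7.33
tool_pos: [0.4932, -0.0393, 0.0253]
eef_rot: [0.269, 0.963, 0.0, 0.0]
ft_force: [0.1, 1.7, 0.8]
gripper_width: 0.0004
grip_force: 0.5
time_s: 7.75
tool_pos: [0.5103, -0.0512, 0.0254]
eef_rot: [0.115, 0.993, 0.0, -0.0]
ft_force: [-0.7, 1.3, 0.0]
gripper_width: 0.0003
grip_force: 0.6
time_s: 8.17
tool_pos: [0.5308, -0.0575, 0.0257]
eef_rot: [-0.041, 0.999, -0.0, 0.001]
ft_force: [0.6, -0.2, -0.2]
gripper_width: 0.0007
grip_force: 0.0
time_s: 8.58
tool_pos: [0.5267, -0.0567, 0.0693]
eef_rot: [0.014, 1.0, -0.001, 0.004]
ft_force: [1.2, -0.0, 0.6]
gripper_width: 0.0004
grip_force: 0.0
time_s: 9.0
tool_pos: [0.4923, -0.0391, 0.0649]
time_s: 9.42
tool_pos: [0.4801, -0.0226, 0.0649]
eef_rot: [0.417, 0.909, -0.0, 0.0]
ft_force: [0.4, -0.4, -0.2]
gripper_width: 0.0002
grip_force: 0.0
9.4667 [ 0.48039277 -0.02282241  0.06488487]
0 [326. 205.] 1 [336. 200.] 2 [336. 190.] 3 [329. 184.] 4 [318. 185.] 
blob 29 [336. 193.]
blob 32 [335. 203.]
```

The frame difference shows the stud moved from spot 1 (336,200) to spot 2 (336,190), with nothing else changed. Two clicks are done, so here is the third.

```bash
python3 -m inch '0 0 -20 0 0 0; 0 0 -15 0 0 0; 0 0 -5 0 0 0; 0 0 0 0 0 0' | head -2
python3 -m inch '2.1 -3.6 0 0 0 0.0628; 2.3 -3.5 0 0 0 0.0628; 2.5 -3.3 0 0 0 0.0628; 2.7 -3.2 0 0 0 0.0628; 2.9 -3 0 0 0 0.0628'
python3 -m inch '3.1 -2.8 0 0 0 0.0628; 3.3 -2.6 0 0 0 0.0628; 3.4 -2.4 0 0 0 0.0628; 3.6 -2.2 0 0 0 0.0628; 3.7 -1.9 0 0 0 0.0628'
python3 -m inch '3.8 -1.7 0 0 0 0.0628; 3.9 -1.4 0 0 0 0.0628; 4 -1.2 0 0 0 0.0628; 4.1 -0.9 0 0 0 0.0628; 4.1 -0.7 0 0 0 0.0628'
python3 -m inch '0 0 0 0 0 0; 0 0 0 0 0 0; 0 0 15 0 0 0; 0 0 25 0 0 0; -6.8 1.3 0 0 0 -0.1047' | head -2
python3 -m inch '-6.7 2 0 0 0 -0.1047; -6.4 2.7 0 0 0 -0.1047; -6.1 3.3 0 0 0 -0.1047; -5.7 4 0 0 0 -0.1047; -5.3 4.5 0 0 0 -0.1047' |head -2
python3 -m inch '-4.8 5.1 0 0 0 -0.1047; -4.2 5.5 0 0 0 -0.1047; -3.6 5.9 0 0 0 -0.1047; 0 0 0 0 0 0; 0 0 0 0 0 0' | head -2
python3 snap.py 3
```

```text
time_s: 9.8
tool_pos: [0.4789, -0.0227, 0.0232]
time_s: 10.22
tool_pos: [0.4931, -0.0394, 0.0253]
eef_rot: [0.269, 0.963, 0.0, 0.0]
ft_force: [-1.0, 1.2, -1.0]
gripper_width: 0.0005
grip_force: 0.5
time_s: 10.63
tool_pos: [0.5101, -0.0512, 0.0254]
eef_rot: [0.115, 0.993, 0.0, -0.0]
ft_force: [-0.1, 0.2, 0.8]
gripper_width: 0.0006
grip_force: 0.6
time_s: 11.05
tool_pos: [0.5307, -0.0575, 0.0256]
eef_rot: [-0.041, 0.999, -0.0, 0.001]
ft_force: [-0.5, 0.0, -0.2]
gripper_width: 0.0004
grip_force: 0.0
time_s: 11.47
tool_pos: [0.5266, -0.0568, 0.0693]
time_s: 11.88
tool_pos: [0.4922, -0.0392, 0.0649]
time_s: 12.3
tool_pos: [0.4801, -0.0227, 0.0649]
12.35 [ 0.48027492 -0.02293166  0.06487644]
0 [326. 205.] 1 [336. 200.] 2 [336. 190.] 3 [329. 184.] 4 [318. 185.] 
blob 31 [328. 187.]
blob 27 [336. 193.]
```

The stud has moved from spot 2 to spot 3. One more flick, then I'll lift away and check.

```bash
python3 -m inch '0 0 -20 0 0 0; 0 0 -15 0 0 0; 0 0 -5 0 0 0; 0 0 0 0 0 0' | head -2
python3 -m inch '2.1 -3.6 0 0 0 0.0628; 2.3 -3.5 0 0 0 0.0628; 2.5 -3.3 0 0 0 0.0628; 2.7 -3.2 0 0 0 0.0628; 2.9 -3 0 0 0 0.0628'
python3 -m inch '3.1 -2.8 0 0 0 0.0628; 3.3 -2.6 0 0 0 0.0628; 3.4 -2.4 0 0 0 0.0628; 3.6 -2.2 0 0 0 0.0628; 3.7 -1.9 0 0 0 0.0628'
python3 -m inch '3.8 -1.7 0 0 0 0.0628; 3.9 -1.4 0 0 0 0.0628; 4 -1.2 0 0 0 0.0628; 4.1 -0.9 0 0 0 0.0628; 4.1 -0.7 0 0 0 0.0628'
python3 -m inch '0 0 0 0 0 0; 0 0 0 0 0 0; 0 0 15 0 0 0; 0 0 30 0 0 0; 0 0 40 0 0 0' | head -2
python3 -m inch '20 0 35 0 0 0; 34 8 35 0 0 0; 34 8 20 0 0 0; 10 4 0 0 0 0; 0 0 0 0 0 0'
python3 -m inch '0 0 0 0 0 0' | head -2
python3 - <<'E'
from bench import eyes,monitor
from h import *
c=eyes.camera("wrist");u,v=map(int,proj(c,(.5385,.0107,.04)));print(u,v)
i=c["pixels"][max(v-85,0):v+85,max(u-110,0):u+110,::-1];cv2.imwrite("pics/w9.png",cv2.resize(i,None,fx=3.5,fy=3.5,interpolation=cv2.INTER_CUBIC))
E
```

```text
time_s: 12.68
tool_pos: [0.4788, -0.0228, 0.0232]
time_s: 13.1
tool_pos: [0.493, -0.0395, 0.0253]
eef_rot: [0.269, 0.963, 0.0, 0.0]
ft_force: [-0.2, 1.0, -0.6]
gripper_width: 0.0005
grip_force: 0.5
time_s: 13.52
tool_pos: [0.51, -0.0514, 0.0254]
eef_rot: [0.116, 0.993, 0.0, -0.0]
ft_force: [-1.5, 2.1, 0.0]
gripper_width: 0.0005
grip_force: 0.6
time_s: 13.93
tool_pos: [0.5306, -0.0577, 0.0257]
eef_rot: [-0.041, 0.999, -0.0, 0.001]
ft_force: [0.8, 0.7, -0.5]
gripper_width: 0.0007
grip_force: 0.0
time_s: 14.35
tool_pos: [0.5265, -0.0565, 0.1075]
time_s: 14.77
tool_pos: [0.6252, -0.0379, 0.1967]
eef_rot: [-0.039, 0.999, -0.0, 0.003]
ft_force: [-1.4, -0.9, -0.2]
gripper_width: 0.0001
grip_force: 0.0
time_s: 14.85
tool_pos: [0.6217, -0.0382, 0.1936]
376 106
```

View pics/w9.png

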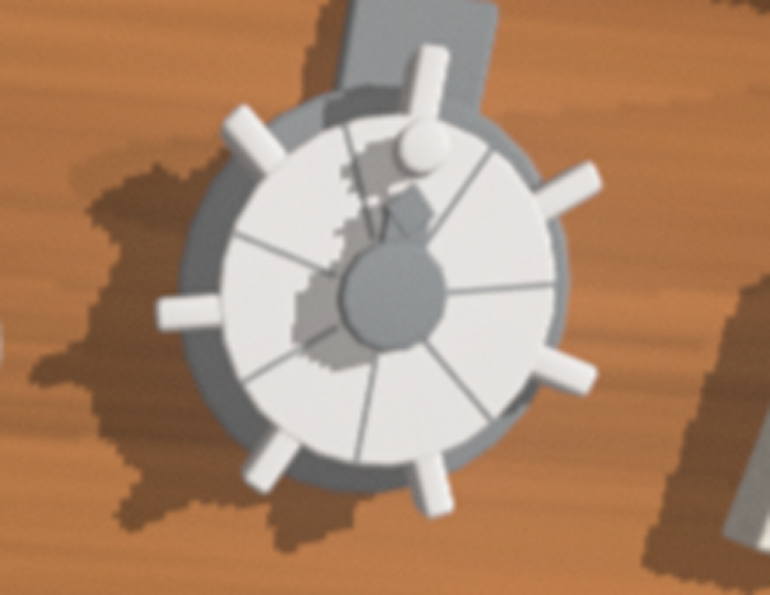

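The stud at (424,147) now stands at the pointer (412,205) on the lip side, and the tool is clear of everything.

```bash
python3 -c "
from bench import order
print(order.job_done())"
```

```text
the job is handed in; nothing more can be done
None
```

The dispenser is set to its first day: four gentle flicks clicked the stud into place at the pointer, no movement of the dispenser or the things beside it showed in the pictures, and I handed the job in at about 15 s.

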